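# Make up two table caddies

## Task

Make up the two table caddies from the stock on the counter. The blue one gets the jam jar with the yellow lid in its large pocket and the glass salt shaker in its small pocket; the green one gets the jam jar with the white lid in its large pocket and the spice jar in its small pocket. Set each thing down upright on the pocket floor without dropping it or knocking anything over, and leave the honey jar with the red lid where it stands.

Things in the scene. Friction and masses are not known exactly. Their poses are not given: they have to be found in the camera images.
- blue_caddy: Blue plastic caddy (low tray), 98 (x) x 182 (y) x 26 mm high, walls 5 mm, fixed to the counter. Origin: centre of the underside; z up, y along its length. Inside floor 6 mm above the origin. Two open pockets, 22 mm bridge between: large, 88 x 88 mm, centred at y = -42 mm, and small, 88 (x) x 62 (y) mm, centred at y = +55 mm (both x = 0).
- green_caddy: Green plastic caddy (low tray), blue one mirrored, 98 (x) x 182 (y) x 26 mm high, walls 5 mm, fixed to the counter. Origin: centre of the underside; z up, y along its length. Inside floor 6 mm above the origin. Two open pockets, 22 mm bridge between: large, 88 x 88 mm, centred at y = +42 mm, and small, 88 (x) x 62 (y) mm, centred at y = -55 mm (both x = 0).
- yellow_lid_jar: Closed glass jar of red jam with a yellow lid, 64 mm in diameter, 110 mm high, about 0.4 kg, loose. To be gripped across its diameter, e.g. 75 mm above its underside. Origin: centre of the underside; z up; round, so its yaw does not matter.
- white_lid_jar: Closed glass jar of red jam with a white lid, 62 mm in diameter, 110 mm high, about 0.4 kg, loose. To be gripped across its diameter, e.g. 75 mm above its underside. Origin: centre of the underside; z up; round, so its yaw does not matter.
- red_lid_jar: Closed glass jar of yellow honey with a red lid, 70 mm in diameter, 101 mm high, about 0.4 kg, loose. Belongs in neither caddy; it stays where it stands. Origin: centre of the underside; z up; round, so its yaw does not matter.
- salt_shaker: Glass salt shaker with a grey domed top, 44 mm in diameter (the top 34 mm, from 74 mm up), 90 mm high, 0.1 kg, loose. To be gripped across the glass, e.g. 58 mm above its underside. Origin: centre of the underside; z up; round, so its yaw does not matter.
- spice_jar: Slim spice jar with a pale label and a clear and black cap, 41 mm in diameter, 105 mm high, 0.11 kg, loose. To be gripped across its diameter, e.g. 70 mm above its underside. Origin: centre of the underside; z up; round, so its yaw does not matter.

How it is judged:
By the outcome, as a careful person would: the job done as asked, in the order asked, and still so for the second after the job is handed in, with the robot touching nothing.
It also fails if it takes over 99 s, if anything falls off the work surface, if the arm or the gripper's body presses on something with over 40 N, if the wrist force passes 120 N, or if a joint passes its speed limit or range.

## Robot

A 6-joint arm with a two-finger parallel gripper is mounted at the origin on a cart in front of the work surface, level with it; the furniture and walls round the work are solid. World frame = base frame: x ahead of the robot, y to its left, z up, the work surface at z = 0. Lengths are in mm, angles in rad, forces in N, time in s.
With the tool pointing down it reaches from about 275 to 1000 mm from the base axis. Payload 8.4 kg.
Tool frame: the origin (TCP) lies between the finger pads; the fingertips stand 22 mm ahead of it and the grasp point (between the pads) lies 3 mm ahead of it (r.nose_length is the z of the fingertips in the tool frame, in mm); z points along the fingers, y is the line along which they close (so a half turn about z gives the same grasp; the last joint's range is limited). The gripper opens to 85 mm and grips with 20 to 120 N. Pads are 22 mm wide; open, the fingers measure 114 mm over their backs; the gripper's body (76 mm by 85 mm) begins 54 mm behind the grasp point. The pads swing forward as they close: fully open they stand 13 mm farther back than shut.
Start: joints at [-1.188, 0.353, 1.633, -0, 1.155, -0.002], TCP at [234.607, -579.299, 253.281] pointing down, gripper open.
Joint ranges: [-2.63, 2.63], [-0.92, 2.1], [0.06, 2.66], [-1.3, 4.44], [0, 2.69], [-3.02, 3.02]. Speed limits (rad/s): [2.22, 2.22, 2.79, 3.14, 3.14, 3.14].

## Interface

Orientations are given as [roll, pitch, yaw] about the fixed x, y, z axes, in that order (R = Rz(yaw) Ry(pitch) Rx(roll)).
In Python, from rig import r, cams gives the robot as it stands.
- The arm moves only by the shell command python3 -m handwheel FILE [FORCE], which reads ROWS from the file FILE. ROWS is a JSON object whose key "motion" holds a list of rows, 1 to 5 of them, each of 7 numbers: a rotation vector rx, ry, rz in normalised numbers (1 is 180 degrees), then dx, dy, dz in parts of the range, where 1.0 means 500 mm, then the opening from 0.0 (shut) to 1.0 (fully open); each row shifts and turns the commanded pose from where the row before left it, along the tool's axes as they then stand; what a row does not reach is not made up. A row lasts 1/12 s, in which the tool goes at most 41.7 mm and 0.125 rad, less where a joint would pass 70% of its speed; a pose out of reach is approached as far as the arm can. The fingers move at their own pace and stop on an object; FORCE is the grip in N (left out, the last holds). Time passes only in rows, so rows that do not move let the fingers close. It prints the time, the measured TCP pose, the force, the opening and the grip force at its end. A shift or turn number past 1, either way, is cut back to 1. Input that does not fit is refused with a message, and nothing moves.
- r.sense(): the state, without advancing time (a new reading comes with each control period).
- cams.grab_frame(name): name is "scene" or "top" or "wrist"; returns the picture (480x640x3 uint8, red, green, blue); there is no depth.
- cams.camera_params(name): a dict with "fx", "fy", "cx", "cy" (pixels), "rvec" (rotation vector, rad) and "tvec" (3), from world to camera coordinates, as OpenCV has them. Camera axes: x right, y down, z forward; pixel columns grow to the right and rows downward; lengths in mm; the calibration is good to about 2 mm. A picture is of the moment at which its call begins: read the wrist's pose just before it. camera_params takes no time and is no camera call; for the wrist camera it gives the pose at the moment of the call.
- r.sign_off(): hands the job in; it is judged then, once.
The state is a dict: "clock": time; "qpos": joint angles; "qvel": joint speeds; "joint_efforts": joint torques, N m; "eef_pos": TCP position; "tcp_rot": TCP orientation; "contact_force": force on the tool from outside, world axes, zero at the start; "wrist_torque": the same for the moment, N m; "opening": opening from 0.0 (shut) to 1.0 (fully open); "grasp_force": force on a finger pad.
Only numpy, scipy, OpenCV 4.12 (cv2) and the standard library are available. Lean on these libraries where they do the work, as an engineer would, in place of code of your own. Each camera call takes 0.05 s, during which the arm holds its last target. There are 200 camera calls.

## Working session

There is one attempt and no reset: what is moved stays moved. The work goes in short steps, Python scripts to look and compute and a shell command to move; the robot and the scene stay as the last step left them, time stands still between calls to the robot, and variables do not carry over. Pictures are saved under pics/ and viewed, at most 14 in all, crops included, and the job is handed in when it is done.

```bash
ls; mkdir -p pics; python3 - <<'E'
from rig import r,cams
import cv2
s=r.sense();print({k:s[k] for k in('clock','eef_pos','tcp_rot','opening')},r.nose_length)
for n in('scene','top','wrist'):
    cv2.imwrite(f'pics/{n}0.png',cams.grab_frame(n)[:,:,::-1]);print(n,cams.camera_params(n))
E
```

```text
pics
{'clock': 0.0, 'eef_pos': array([ 234.43623962, -578.88932241,  252.53156885]), 'tcp_rot': array([-3.14017665e+00, -2.34149228e-05,  3.84781368e-01]), 'opening': 1.0006284578160585} 22.0
scene {'fx': 592.9244123110084, 'fy': 592.9244123110084, 'cx': 324.6292545336289, 'cy': 233.89038352029826, 'rvec': array([ 1.8652093 ,  1.31966835, -0.67878832]), 'tvec': array([-186.87664038, -277.23444477, 1502.56226302])}
top {'fx': 618.0177020522043, 'fy': 618.0177020522043, 'cx': 313.4660726744074, 'cy': 236.06071491875866, 'rvec': array([ 2.21335091, -2.172117  ,  0.09082117]), 'tvec': array([ -18.70907154,  549.32886278, 1151.08201951])}
wrist {'fx': 338.714106905192, 'fy': 338.714106905192, 'cx': 321.59530456220307, 'cy': 243.5527320669094, 'rvec': array([-2.39472775,  1.61145465,  0.24260897]), 'tvec': array([-624.78450005,  -39.39447847,  380.22972458])}
```

View pics/top0.png

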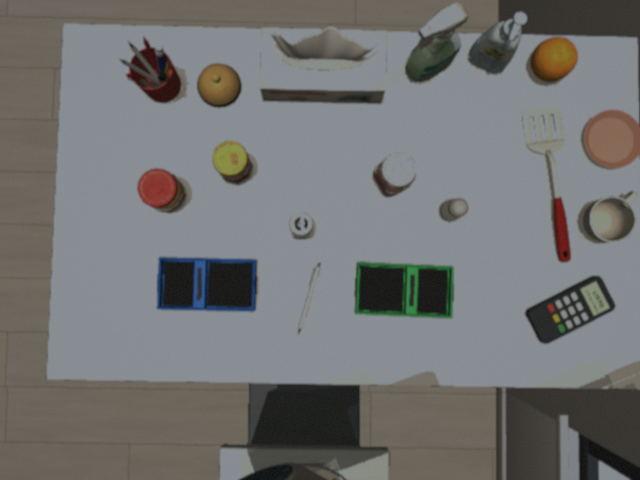

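View pics/scene0.png

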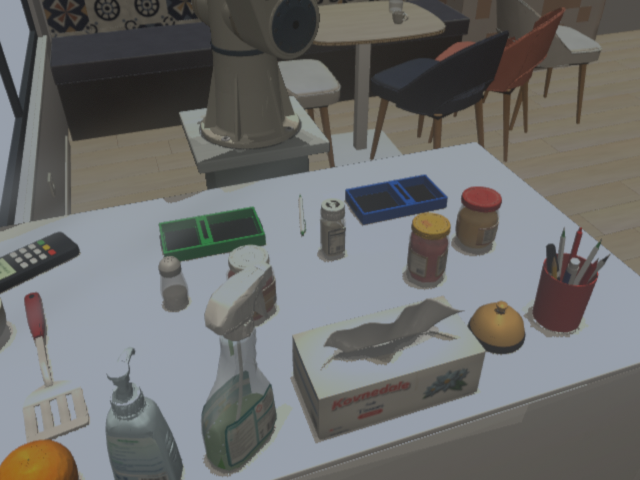

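The top view shows the yellow lid at about (231,155), white lid (398,168), red lid (158,188), spice jar (302,225), salt shaker (457,208), blue caddy (207,285) and green caddy (404,290). The large pockets face each other. The scene view shows all of these standing upright. Next I'll measure them, with enlarged crops for the pale ones.

```bash
cat > h.py <<'E'
import cv2,numpy as np
from rig import r,cams
def ray(n,u,v,p=None):
    p=p or cams.camera_params(n);R=cv2.Rodrigues(p['rvec'])[0];C=-R.T@p['tvec']
    return C,R.T@np.array([(u-p['cx'])/p['fx'],(v-p['cy'])/p['fy'],1])
def plane(n,u,v,z,p=None):
    C,d=ray(n,u,v,p);return (C+d*(z-C[2])/d[2]).round(1)
def proj(n,P,p=None):
    p=p or cams.camera_params(n);K=np.array([[p['fx'],0,p['cx']],[0,p['fy'],p['cy']],[0,0,1]])
    return cv2.projectPoints(np.float64(P).reshape(-1,3),p['rvec'],p['tvec'],K,None)[0][:,0]
E
python3 - <<'E'
from h import *
im=cv2.imread('pics/top0.png');hsv=cv2.cvtColor(im,cv2.COLOR_BGR2HSV)
print('cam',ray('top',0,0)[0])
def big(m,roi):
    x0,y0,x1,y1=roi;k=np.zeros_like(m);k[y0:y1,x0:x1]=m[y0:y1,x0:x1]
    return max(cv2.findContours(k,0,2)[0],key=cv2.contourArea)
for n,lo,hi,roi,z in [('yellow',(22,150,100),(35,255,255),(200,120,270,200),110),('red',(0,150,120),(8,255,255),(130,150,200,220),101)]:
    c=big(cv2.inRange(hsv,lo,hi),roi);(u,v),rad=cv2.minEnclosingCircle(c);print(n,u,v,rad,plane('top',u,v,z),np.linalg.norm(plane('top',u+rad,v,z)-plane('top',u-rad,v,z)))
for n,lo,hi,roi in [('blue',(100,120,40),(125,255,255),(140,240,280,330)),('green',(50,120,40),(75,255,255),(335,240,475,340))]:
    c=big(cv2.inRange(hsv,lo,hi),roi);q=cv2.boxPoints(cv2.minAreaRect(c));P=np.array([plane('top',*a,26) for a in q])
    print(n,q.tolist(),P.tolist(),P.mean(0),np.linalg.norm(P-np.roll(P,1,0),axis=1))
t=lambda a:cv2.resize(a,(390,280),interpolation=cv2.INTER_CUBIC)
cr=lambda u,v:t(im[v-35:v+35,u-48:u+49])
cv2.imwrite('pics/c0.png',np.vstack([np.hstack([cr(231,160),cr(398,172)]),np.hstack([cr(302,225),cr(457,208)])]))
E
```

```text
cam [ 468.6747114     6.91147195 1186.33818573]
yellow 244.5 162.0 5.2202534675598145 [671.4 116.4 110. ] 18.30437106267243
red 156.96629333496094 187.52528381347656 18.15986442565918 [624.4 270.3 101. ] 63.91322241915202
blue [[157.229736328125, 308.12164306640625], [158.40487670898438, 257.5908203125], [255.74755859375, 259.8546142578125], [254.57241821289062, 310.38543701171875]] [[409.1, 279.9, 26.0], [503.1, 281.1, 26.0], [502.3, 99.1, 26.0], [408.1, 98.9, 26.0]] [455.65 189.75  26.  ] [181.00276241  94.00765926 182.00175823  94.20021231]
green [[354.8279724121094, 312.56597900390625], [357.0282897949219, 262.69244384765625], [453.4142150878906, 266.94476318359375], [451.2138977050781, 316.81829833984375]] [[407.4, -88.2, 26.0], [500.5, -91.0, 26.0], [495.9, -272.7, 26.0], [402.6, -268.8, 26.0]] [ 451.6   -180.175   26.   ] [180.66377611  93.14209575 181.75821852  93.38147568]
```

View pics/c0.png

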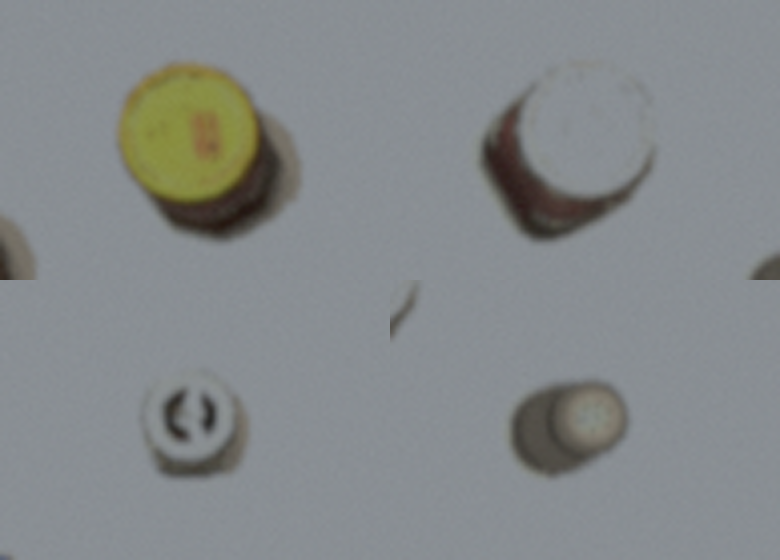

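Crop centres in full-image pixels: yellow lid (230.0,158.2), white lid (399.3,169.5), spice cap (301.3,223.8), salt dome (459.0,206.8). I'll cast these rays and check the results against the scene view.

```bash
python3 - <<'E'
from h import *
im=cv2.imread('pics/scene0.png')
a=np.linspace(0,2*np.pi,60)
for n,u,v,z,rad in [('yellow',230.0,158.2,110,32),('white',399.3,169.5,110,31),('spice',301.3,223.8,105,20.5),('salt',459,206.8,80,17)]:
    P=plane('top',u,v,z);print(n,P,np.hypot(*P[:2]))
    for zz,rr in ((z,rad),(0,22 if n=='salt' else rad)):
        q=proj('scene',np.c_[P[0]+rr*np.cos(a),P[1]+rr*np.sin(a),0*a+zz])
        cv2.polylines(im,[np.int32(q*8)],True,(0,0,255),1,cv2.LINE_AA,3)
for cx,cy,yaw in ((455.65,189.75,-.003),(451.6,-180.2,-.025)):
    Rz=cv2.Rodrigues(np.array([0,0,yaw]))[0]
    q=np.array([[-49,-91,26],[49,-91,26],[49,91,26],[-49,91,26.]])@Rz.T+[cx,cy,0]
    cv2.polylines(im,[np.int32(proj('scene',q)*8)],True,(0,0,255),1,cv2.LINE_AA,3)
cv2.imwrite('pics/s1.png',cv2.resize(im[160:330,140:520],(798,357)))
E
```

```text
yellow [677.6 142.  110. ] 692.3191171706874
white [ 663.8 -156.3  110. ] 681.9531728791941
spice [564.8  14.5 105. ] 564.9860971740809
salt [ 603.4 -269.5   80. ] 660.8493096009105
```

View pics/s1.png

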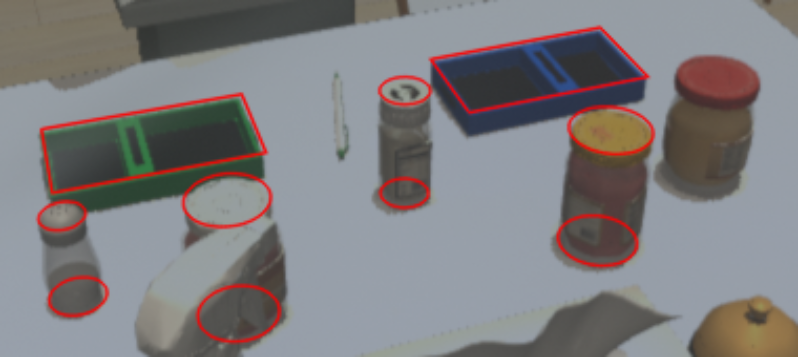

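The projections match the scene view within a few px, so I'll start moving. First I turn to yaw π/2 (tool x = world y, tool y = world x, z down).

Units first: shifts go in shares of 500 mm and turns go in shares of 180 degrees. So -0.1186 rad / 3.1416 = -0.0378.

```bash
echo '{"motion": [[0, 0, -0.0378, 0, 0, 0, 1], [0, 0, -0.0378, 0, 0, 0, 1], [0, 0, -0.0378, 0, 0, 0, 1], [0, 0, -0.0378, 0, 0, 0, 1], [0, 0, -0.0378, 0, 0, 0, 1]]}' > path.dat && python3 -m handwheel path.dat 50
echo '{"motion": [[0, 0, -0.0378, 0, 0, 0, 1], [0, 0, -0.0378, 0, 0, 0, 1], [0, 0, -0.0378, 0, 0, 0, 1], [0, 0, -0.0378, 0, 0, 0, 1], [0, 0, -0.0378, 0, 0, 0, 1]]}' > path.dat && python3 -m handwheel path.dat
echo '{"motion": [[0, 0, 0, 0.06, 0.04, 0, 1], [0, 0, 0, 0.06, 0.04, 0, 1], [0, 0, 0, 0.06, 0.04, 0, 1], [0, 0, 0, 0.06, 0.04, 0, 1], [0, 0, 0, 0.06, 0.04, 0, 1]]}' > path.dat && python3 -m handwheel path.dat
```

```text
clock: 0.57
eef_pos: [234.5, -579.1, 252.9]
tcp_rot: [-3.141, -0.0, 0.984]
contact_force: [0.0, 0.1, -0.6]
opening: 1.0
grasp_force: 0.0
clock: 0.98
eef_pos: [234.5, -579.1, 253.0]
tcp_rot: [-3.141, -0.001, 1.577]
contact_force: [0.1, -0.0, -0.3]
opening: 0.996
grasp_force: 0.0
clock: 1.4
eef_pos: [335.0, -427.7, 253.0]
tcp_rot: [-3.141, -0.0, 1.57]
contact_force: [0.4, 0.4, 0.2]
opening: 1.002
grasp_force: 0.0
```

To row units: 30 mm / 500 = 0.06, 18 mm / 500 = 0.036.

```bash
echo '{"motion": [[0, 0, 0, 0.06, 0.036, 0, 1], [0, 0, 0, 0.06, 0.036, 0, 1], [0, 0, 0, 0.06, 0.036, 0, 1], [0, 0, 0, 0.06, 0.036, 0, 1], [0, 0, 0, 0.06, 0.036, 0, 1]]}' > path.dat && python3 -m handwheel path.dat
echo '{"motion": [[0, 0, 0, 0.06, 0.036, 0, 1], [0, 0, 0, 0.06, 0.036, 0, 1], [0, 0, 0, 0.06, 0.036, 0, 1], [0, 0, 0, 0.06, 0.036, 0, 1], [0, 0, 0, 0.06, 0.036, 0, 1]]}' > path.dat && python3 -m handwheel path.dat
echo '{"motion": [[0, 0, 0, 0.06, 0.036, 0, 1], [0, 0, 0, 0.06, 0.036, 0, 1], [0, 0, 0, 0.06, 0.036, 0, 1], [0, 0, 0, 0.06, 0.036, 0, 1], [0, 0, 0, 0.06, 0.036, 0, 1]]}' > path.dat && python3 -m handwheel path.dat
echo '{"motion": [[0, 0, 0, 0.06, 0.036, 0, 1], [0, 0, 0, 0.06, 0.036, 0, 1], [0, 0, 0, 0.06, 0.036, 0, 1], [0, 0, 0, 0.06, 0.036, 0, 1], [0, 0, 0, 0, 0, 0, 1]]}' > path.dat && python3 -m handwheel path.dat
python3 - <<'E'
from h import *
p=cams.camera_params('wrist');im=cams.grab_frame('wrist')[:,:,::-1].copy()
print(r.sense()['eef_pos'])
a=np.linspace(0,2*np.pi,60)
for x,y,z,rr in((677.6,142,110,32),):
    q=proj('wrist',np.c_[x+rr*np.cos(a),y+rr*np.sin(a),0*a+z],p);cv2.polylines(im,[np.int32(q)],True,(255,0,255),1)
cv2.imwrite('pics/w1.png',im)
E
```

```text
clock: 1.82
eef_pos: [425.1, -277.7, 253.2]
tcp_rot: [-3.142, -0.0, 1.571]
contact_force: [0.9, 0.0, 0.2]
opening: 1.004
grasp_force: 0.0
clock: 2.23
eef_pos: [515.1, -127.6, 253.2]
tcp_rot: [-3.142, -0.0, 1.571]
contact_force: [0.1, -0.4, -0.5]
opening: 1.002
grasp_force: 0.0
clock: 2.65
eef_pos: [605.1, 22.4, 253.1]
tcp_rot: [-3.141, 0.0, 1.571]
contact_force: [-0.3, -0.7, 0.2]
opening: 1.007
grasp_force: 0.0
clock: 3.07
eef_pos: [678.8, 146.0, 252.7]
tcp_rot: [3.14, -0.002, 1.574]
contact_force: [-0.5, -0.2, -0.6]
opening: 1.0
grasp_force: 0.0
[677.40656765 143.45529194 252.42122271]
```

View pics/w1.png

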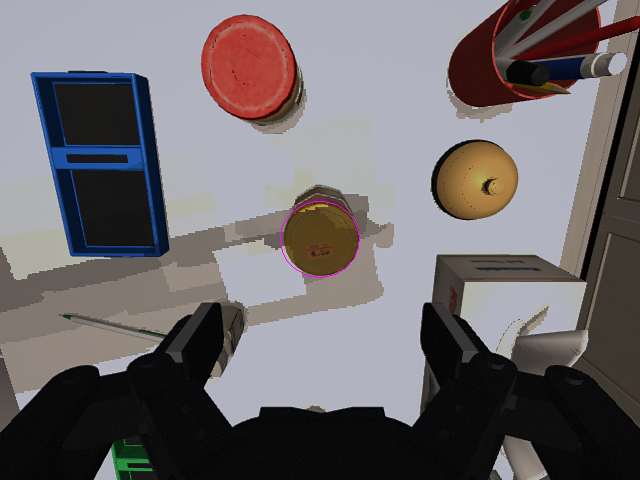

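The wrist view confirms the yellow lid at (320,239), on the predicted circle. The path down is clear, with the box edge about 95 mm away. Descending and gripping.

To row units: 40 mm / 500 = 0.08, -1.5 mm / 500 = -0.003.

```bash
echo '{"motion": [[0, 0, 0, -0.003, 0, 0.07, 1], [0, 0, 0, 0, 0, 0.08, 1], [0, 0, 0, 0, 0, 0.08, 1], [0, 0, 0, 0, 0, 0.068, 1], [0, 0, 0, 0, 0, 0.05, 1]]}' > path.dat && python3 -m handwheel path.dat 50
echo '{"motion": [[0, 0, 0, 0, 0, 0, 1], [0, 0, 0, 0, 0, 0, 0.5], [0, 0, 0, 0, 0, 0, 0.5], [0, 0, 0, 0, 0, 0, 0.5], [0, 0, 0, 0, 0, 0, 0.5]]}' > path.dat && python3 -m handwheel path.dat
echo '{"motion": [[0, 0, 0, 0, 0, 0, 0.3], [0, 0, 0, 0, 0, 0, 0.3], [0, 0, 0, 0, 0, 0, 0.3], [0, 0, 0, 0, 0, 0, 0.3], [0, 0, 0, 0, 0, 0, 0.3]]}' > path.dat && python3 -m handwheel path.dat
```

```text
clock: 3.53
eef_pos: [674.3, 137.7, 75.8]
tcp_rot: [-3.138, 0.001, 1.57]
contact_force: [0.3, -0.5, 0.0]
opening: 1.004
grasp_force: 0.0
clock: 3.95
eef_pos: [678.0, 139.3, 81.7]
tcp_rot: [3.138, -0.001, 1.571]
contact_force: [1.1, -0.9, 1.7]
opening: 0.743
grasp_force: 56.6
clock: 4.37
eef_pos: [678.0, 139.3, 81.7]
tcp_rot: [3.138, -0.0, 1.571]
contact_force: [0.5, -1.3, 7.4]
opening: 0.743
grasp_force: 57.0
```

To row units: -25 mm / 500 = -0.05, -20 mm / 500 = -0.04.

```bash
echo '{"motion": [[0, 0, 0, 0, 0, -0.02, 0.3], [0, 0, 0, 0, 0, -0.04, 0.3], [0, 0, 0, 0, 0, -0.05, 0.3], [0, 0, 0, 0, 0, -0.03, 0.3], [0, 0, 0, 0, -0.03, 0, 0.3]]}' > path.dat && python3 -m handwheel path.dat
echo '{"motion": [[0, 0, 0, 0.002, -0.05, 0, 0.3], [0, 0, 0, 0.002, -0.07, 0, 0.3], [0, 0, 0, 0.002, -0.07, 0, 0.3], [0, 0, 0, 0.002, -0.07, 0, 0.3], [0, 0, 0, 0.002, -0.06, 0, 0.3]]}' > path.dat && python3 -m handwheel path.dat
echo '{"motion": [[0, 0, 0, 0.002, -0.05, 0, 0.3], [0, 0, 0, 0.002, -0.028, 0, 0.3], [0, 0, 0, 0, -0.014, 0, 0.3], [0, 0, 0, 0, 0, 0, 0.3], [0, 0, 0, 0, 0, 0, 0.3]]}' > path.dat && python3 -m handwheel path.dat
python3 - <<'E'
from h import *
for n in('top','scene'):
    im=cams.grab_frame(n)[:,:,::-1];cv2.imwrite(f'pics/{n}2.png',im)
a=cv2.imread('pics/top2.png')[180:340,140:300];b=cv2.imread('pics/scene2.png')[120:280,320:480]
cv2.imwrite('pics/m2.png',cv2.resize(np.hstack([a,b]),(800,400)))
E
```

```text
clock: 4.78
eef_pos: [665.6, 139.7, 154.2]
tcp_rot: [3.133, -0.002, 1.571]
contact_force: [1.2, 0.4, -4.2]
opening: 0.749
grasp_force: 57.2
clock: 5.2
eef_pos: [498.6, 143.9, 149.5]
tcp_rot: [-3.14, 0.0, 1.571]
contact_force: [-0.4, 0.1, -4.9]
opening: 0.743
grasp_force: 57.2
clock: 5.62
eef_pos: [456.5, 146.5, 149.9]
tcp_rot: [3.14, -0.0, 1.571]
contact_force: [-0.2, 0.8, -4.7]
opening: 0.744
grasp_force: 57.2
```

View pics/m2.png

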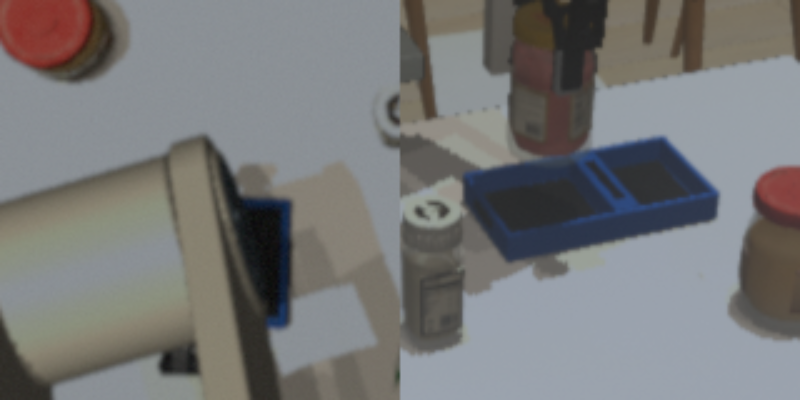

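The jar hangs upright and appears to be over the large pocket. The arm hides it in the top view. Lowering now, with small steps at the end.

To row units: 20 mm / 500 = 0.04, 15 mm / 500 = 0.03.

```bash
echo '{"motion": [[0, 0, 0, 0, 0, 0.03, 0.3], [0, 0, 0, 0, 0, 0.04, 0.3], [0, 0, 0, 0, 0, 0.03, 0.3], [0, 0, 0, 0, 0, 0.012, 0.3], [0, 0, 0, 0, 0, 0, 0.3]]}' > path.dat && python3 -m handwheel path.dat
echo '{"motion": [[0, 0, 0, 0, 0, 0.003, 0.3], [0, 0, 0, 0, 0, 0.003, 0.3], [0, 0, 0, 0, 0, 0.003, 0.3], [0, 0, 0, 0, 0, 0, 0.3], [0, 0, 0, 0, 0, 0, 0.3]]}' > path.dat && python3 -m handwheel path.dat
```

```text
clock: 6.13
eef_pos: [455.5, 145.9, 92.0]
tcp_rot: [-3.139, 0.001, 1.57]
contact_force: [0.2, 0.4, -5.0]
opening: 0.745
grasp_force: 57.2
clock: 6.55
eef_pos: [455.9, 146.3, 89.2]
tcp_rot: [3.141, -0.0, 1.571]
contact_force: [-1.2, 0.1, -4.4]
opening: 0.751
grasp_force: 57.2
```

To row units: 1 mm / 500 = 0.002.

```bash
echo '{"motion": [[0, 0, 0, 0, 0, 0.002, 0.3], [0, 0, 0, 0, 0, 0.002, 0.3], [0, 0, 0, 0, 0, 0, 0.3], [0, 0, 0, 0, 0, 0, 0.3]]}' > path.dat && python3 -m handwheel path.dat
echo '{"motion": [[0, 0, 0, 0, 0, 0.002, 0.3], [0, 0, 0, 0, 0, 0.002, 0.3], [0, 0, 0, 0, 0, 0, 0.3], [0, 0, 0, 0, 0, 0, 0.3]]}' > path.dat && python3 -m handwheel path.dat
```

```text
clock: 6.88
eef_pos: [455.9, 146.4, 87.7]
tcp_rot: [3.141, -0.0, 1.571]
contact_force: [-3.8, -0.5, 8.1]
opening: 0.744
grasp_force: 58.4
clock: 7.22
eef_pos: [455.9, 146.4, 87.4]
tcp_rot: [3.141, -0.0, 1.571]
contact_force: [-11.4, -2.5, 37.8]
opening: 0.745
grasp_force: 61.2
```

On the floor. I'll ease the preload and release, then go up.

To row units: -2 mm / 500 = -0.004.

```bash
echo '{"motion": [[0, 0, 0, 0, 0, -0.004, 0.3], [0, 0, 0, 0, 0, 0, 0.3], [0, 0, 0, 0, 0, 0, 0.78], [0, 0, 0, 0, 0, 0, 0.85], [0, 0, 0, 0, 0, 0, 1]]}' > path.dat && python3 -m handwheel path.dat
echo '{"motion": [[0, 0, 0, 0, 0, 0, 1], [0, 0, 0, 0, 0, 0, 1], [0, 0, 0, 0, 0, -0.04, 1], [0, 0, 0, 0, 0, -0.08, 1], [0, 0, 0, 0, 0, -0.08, 1]]}' > path.dat && python3 -m handwheel path.dat
```

```text
clock: 7.63
eef_pos: [455.8, 146.3, 86.7]
tcp_rot: [3.141, -0.0, 1.571]
contact_force: [-0.7, -0.4, -1.1]
opening: 0.97
grasp_force: 0.0
clock: 8.05
eef_pos: [454.3, 145.8, 186.8]
tcp_rot: [-3.138, 0.001, 1.571]
contact_force: [1.5, 0.5, 0.6]
opening: 1.002
grasp_force: 0.0
```

To row units: -32 mm / 500 = -0.064, 11.4 mm / 500 = 0.0228.

```bash
echo '{"motion": [[0, 0, 0, -0.064, 0.0228, -0.02, 1], [0, 0, 0, -0.064, 0.0228, -0.02, 1], [0, 0, 0, -0.064, 0.0228, -0.02, 1], [0, 0, 0, -0.064, 0.0228, 0, 1], [0, 0, 0, -0.064, 0.0228, 0, 1]]}' > path.dat && python3 -m handwheel path.dat
echo '{"motion": [[0, 0, 0, -0.064, 0.0228, 0, 1], [0, 0, 0, -0.064, 0.0228, 0, 1], [0, 0, 0, -0.064, 0.0228, 0, 1], [0, 0, 0, -0.064, 0.0228, 0, 1], [0, 0, 0, -0.064, 0.0228, 0, 1]]}' > path.dat && python3 -m handwheel path.dat
echo '{"motion": [[0, 0, 0, -0.064, 0.0228, 0, 1], [0, 0, 0, -0.064, 0.0228, 0, 1], [0, 0, 0, -0.064, 0.022, 0, 1], [0, 0, 0, 0, 0, 0, 1], [0, 0, 0, 0, 0, 0, 1]]}' > path.dat && python3 -m handwheel path.dat
python3 - <<'E'
from h import *
p=cams.camera_params('wrist');im=cams.grab_frame('wrist')[:,:,::-1].copy()
a=np.linspace(0,2*np.pi,60)
for x,y,z,rr in((603.4,-269.5,76,17),(603.4,-269.5,0,22)):
    q=proj('wrist',np.c_[x+rr*np.cos(a),y+rr*np.sin(a),0*a+z],p);cv2.polylines(im,[np.int32(q)],True,(255,0,255),1)
b=cams.grab_frame('top')[:,:,::-1]
cv2.imwrite('pics/m3.png',np.hstack([im[120:420,150:550],cv2.resize(b[160:340,130:370],(400,300))]))
E
```

```text
clock: 8.47
eef_pos: [513.3, -15.3, 217.7]
tcp_rot: [3.14, 0.0, 1.571]
contact_force: [-0.3, 0.3, -0.2]
opening: 0.997
grasp_force: 0.0
clock: 8.88
eef_pos: [569.8, -175.6, 216.6]
tcp_rot: [-3.141, -0.0, 1.571]
contact_force: [-0.1, 0.6, 0.3]
opening: 0.998
grasp_force: 0.0
clock: 9.3
eef_pos: [603.3, -271.3, 216.0]
tcp_rot: [-3.141, -0.0, 1.568]
contact_force: [-0.5, 0.2, 0.3]
opening: 0.997
grasp_force: 0.0
```

View pics/m3.png

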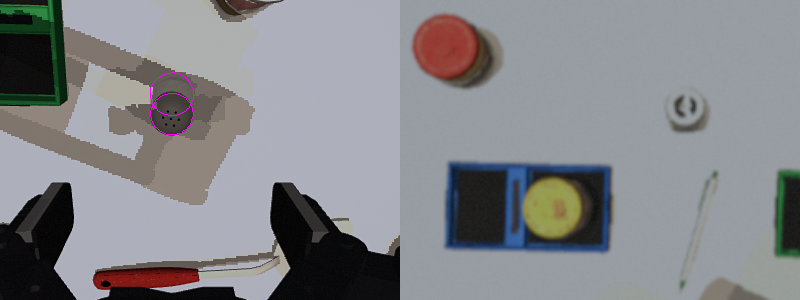

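The shaker matches the predicted circles, and the yellow jar stands in the blue large pocket (lid at about (222,284) in the top view). Descending on the shaker.

To row units: 40 mm / 500 = 0.08, 35 mm / 500 = 0.07.

```bash
echo '{"motion": [[0, 0, 0, 0.003, 0, 0.07, 1], [0, 0, 0, 0, 0, 0.08, 1], [0, 0, 0, 0, 0, 0.08, 1], [0, 0, 0, 0, 0, 0.056, 1], [0, 0, 0, 0, 0, 0.024, 1]]}' > path.dat && python3 -m handwheel path.dat 25
echo '{"motion": [[0, 0, 0, 0, 0, 0, 1], [0, 0, 0, 0, 0, 0, 0.62], [0, 0, 0, 0, 0, 0, 0.62], [0, 0, 0, 0, 0, 0, 0.55], [0, 0, 0, 0, 0, 0, 0.5]]}' > path.dat && python3 -m handwheel path.dat
echo '{"motion": [[0, 0, 0, 0, 0, 0, 0.4], [0, 0, 0, 0, 0, 0, 0.3], [0, 0, 0, 0, 0, 0, 0.3], [0, 0, 0, 0, 0, 0, 0.3], [0, 0, 0, 0, 0, 0, 0.3]]}' > path.dat && python3 -m handwheel path.dat
```

```text
clock: 9.82
eef_pos: [600.7, -265.6, 57.7]
tcp_rot: [-3.136, -0.003, 1.572]
contact_force: [-0.3, 0.6, 0.5]
opening: 1.003
grasp_force: 0.0
clock: 10.23
eef_pos: [604.5, -268.7, 63.8]
tcp_rot: [3.139, 0.001, 1.571]
contact_force: [0.6, -0.4, -0.0]
opening: 0.498
grasp_force: 0.0
clock: 10.65
eef_pos: [604.4, -268.9, 63.6]
tcp_rot: [3.139, 0.001, 1.571]
contact_force: [-1.5, 1.3, 7.7]
opening: 0.417
grasp_force: 24.6
```

```bash
python3 - <<'E'
from h import *
b=cams.grab_frame('scene')[:,:,::-1];w=cams.grab_frame('wrist')[:,:,::-1]
cv2.imwrite('pics/m4.png',np.hstack([cv2.resize(b[210:330,120:280],(400,300)),w[180:480,120:520]]))
E
```

```text
(no output)
```

View pics/m4.png

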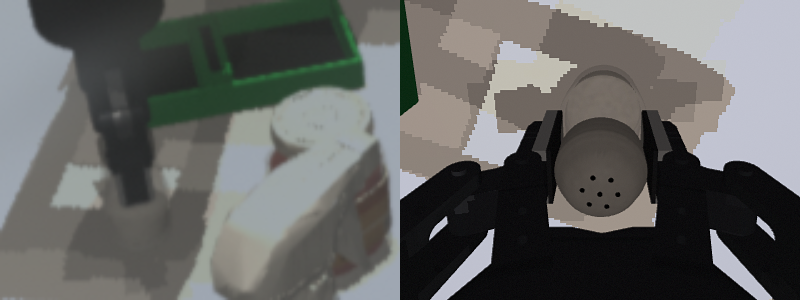

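The shaker stands upright between the pads, gripped where the glass tapers under the dome. Test lift.

To row units: -5 mm / 500 = -0.01, -3 mm / 500 = -0.006.

```bash
echo '{"motion": [[0, 0, 0, 0, 0, -0.006, 0.3], [0, 0, 0, 0, 0, -0.01, 0.3], [0, 0, 0, 0, 0, -0.01, 0.3], [0, 0, 0, 0, 0, 0, 0.3], [0, 0, 0, 0, 0, 0, 0.3]]}' > path.dat && python3 -m handwheel path.dat 35
python3 - <<'E'
from h import *
b=cams.grab_frame('scene')[:,:,::-1];w=cams.grab_frame('wrist')[:,:,::-1]
cv2.imwrite('pics/m5.png',np.hstack([cv2.resize(b[210:330,120:280],(400,300)),w[180:480,120:520]]))
E
```

```text
clock: 11.17
eef_pos: [603.6, -268.4, 75.3]
tcp_rot: [3.141, 0.0, 1.571]
contact_force: [-0.1, -0.1, -1.6]
opening: 0.409
grasp_force: 34.6
```

View pics/m5.png

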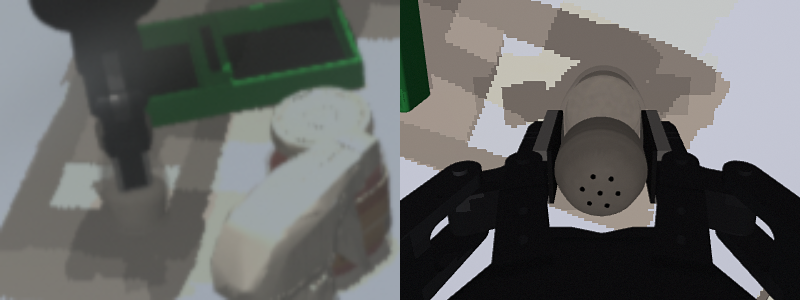

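Picture unchanged relative to the gripper, so the hold is firm. Now lift and carry above all obstacles.

To row units: -35 mm / 500 = -0.07, -30 mm / 500 = -0.06.

```bash
echo '{"motion": [[0, 0, 0, 0, 0, -0.04, 0.3], [0, 0, 0, 0, 0, -0.06, 0.3], [0, 0, 0, 0, 0, -0.07, 0.3], [0, 0, 0, 0.02, -0.006, -0.06, 0.3], [0, 0, 0, 0.04, -0.012, -0.02, 0.3]]}' > path.dat && python3 -m handwheel path.dat
echo '{"motion": [[0, 0, 0, 0.06, -0.018, 0, 0.3], [0, 0, 0, 0.068, -0.02, 0, 0.3], [0, 0, 0, 0.068, -0.02, 0, 0.3], [0, 0, 0, 0.068, -0.02, 0, 0.3], [0, 0, 0, 0.068, -0.02, 0, 0.3]]}' > path.dat && python3 -m handwheel path.dat
echo '{"motion": [[0, 0, 0, 0.068, -0.02, 0, 0.3], [0, 0, 0, 0.068, -0.02, 0, 0.3], [0, 0, 0, 0.068, -0.02, 0, 0.3], [0, 0, 0, 0.068, -0.02, 0, 0.3], [0, 0, 0, 0.068, -0.02, 0, 0.3]]}' > path.dat && python3 -m handwheel path.dat
echo '{"motion": [[0, 0, 0, 0.068, -0.02, 0, 0.3], [0, 0, 0, 0.068, -0.02, 0, 0.3], [0, 0, 0, 0.068, -0.02, 0, 0.3], [0, 0, 0, 0.06, -0.016, 0, 0.3], [0, 0, 0, 0.032, -0.004, 0, 0.3]]}' > path.dat && python3 -m handwheel path.dat
echo '{"motion": [[0, 0, 0, 0, 0, 0, 0.3], [0, 0, 0, 0, 0, 0, 0.3], [0, 0, 0, 0, 0, 0, 0.3]]}' > path.dat && python3 -m handwheel path.dat
```

```text
clock: 11.68
eef_pos: [596.8, -240.4, 204.5]
tcp_rot: [3.135, 0.003, 1.569]
contact_force: [1.3, 0.4, -0.5]
opening: 0.412
grasp_force: 34.9
clock: 12.1
eef_pos: [544.5, -70.9, 199.6]
tcp_rot: [-3.141, -0.0, 1.57]
contact_force: [0.4, 0.4, -1.3]
opening: 0.416
grasp_force: 34.9
clock: 12.52
eef_pos: [494.5, 99.2, 199.7]
tcp_rot: [-3.141, 0.0, 1.571]
contact_force: [0.1, -0.2, -1.0]
opening: 0.415
grasp_force: 34.9
clock: 12.93
eef_pos: [454.0, 248.4, 199.7]
tcp_rot: [-3.141, -0.001, 1.572]
contact_force: [-0.1, -1.1, -1.6]
opening: 0.415
grasp_force: 34.9
clock: 13.18
eef_pos: [455.3, 245.1, 199.5]
tcp_rot: [-3.141, 0.001, 1.571]
contact_force: [0.8, 0.1, -1.4]
opening: 0.414
grasp_force: 34.9
```

To row units: 38 mm / 500 = 0.076, 32 mm / 500 = 0.064.

```bash
echo '{"motion": [[0, 0, 0, 0, 0, 0.06, 0.3], [0, 0, 0, 0, 0, 0.076, 0.3], [0, 0, 0, 0, 0, 0.064, 0.3], [0, 0, 0, 0, 0, 0.036, 0.3], [0, 0, 0, 0, 0, 0.014, 0.3]]}' > path.dat && python3 -m handwheel path.dat
echo '{"motion": [[0, 0, 0, 0, 0, 0.002, 0.3], [0, 0, 0, 0, 0, 0, 0.3], [0, 0, 0, 0, 0, 0, 0.3], [0, 0, 0, 0, 0, 0, 0.3]]}' > path.dat && python3 -m handwheel path.dat
echo '{"motion": [[0, 0, 0, 0, 0, 0.002, 0.3], [0, 0, 0, 0, 0, 0.002, 0.3], [0, 0, 0, 0, 0, 0, 0.3], [0, 0, 0, 0, 0, 0, 0.3]]}' > path.dat && python3 -m handwheel path.dat
```

```text
clock: 13.6
eef_pos: [454.0, 243.4, 71.9]
tcp_rot: [-3.137, 0.002, 1.569]
contact_force: [-0.0, 0.3, -0.1]
opening: 0.416
grasp_force: 34.9
clock: 13.93
eef_pos: [456.5, 246.0, 75.2]
tcp_rot: [3.139, -0.001, 1.571]
contact_force: [0.2, -0.2, -1.0]
opening: 0.415
grasp_force: 34.9
clock: 14.27
eef_pos: [455.4, 245.8, 72.0]
tcp_rot: [3.141, -0.0, 1.571]
contact_force: [-0.3, 0.3, -1.9]
opening: 0.416
grasp_force: 34.9
```

To row units: 1 mm / 500 = 0.002, 0.7 mm / 500 = 0.0014.

```bash
echo '{"motion": [[0, 0, 0, 0, 0, 0.002, 0.3], [0, 0, 0, 0, 0, 0.0014, 0.3], [0, 0, 0, 0, 0, 0, 0.3], [0, 0, 0, 0, 0, 0, 0.3], [0, 0, 0, 0, 0, 0, 0.3]]}' > path.dat && python3 -m handwheel path.dat
echo '{"motion": [[0, 0, 0, 0, 0, 0.0014, 0.3], [0, 0, 0, 0, 0, 0, 0.3], [0, 0, 0, 0, 0, 0, 0.3]]}' > path.dat && python3 -m handwheel path.dat
```

```text
clock: 14.68
eef_pos: [455.4, 245.7, 70.0]
tcp_rot: [-3.141, 0.0, 1.571]
contact_force: [0.3, 0.7, -1.0]
opening: 0.421
grasp_force: 34.9
clock: 14.93
eef_pos: [455.4, 245.8, 69.8]
tcp_rot: [3.142, -0.0, 1.571]
contact_force: [-1.6, -0.9, 5.6]
opening: 0.41
grasp_force: 35.9
```

Contact. Release, rise, then go to the white-lid jar.

```bash
echo '{"motion": [[0, 0, 0, 0, 0, -0.001, 0.42], [0, 0, 0, 0, 0, 0, 0.46], [0, 0, 0, 0, 0, 0, 0.55], [0, 0, 0, 0, 0, 0, 0.75], [0, 0, 0, 0, 0, 0, 0.85]]}' > path.dat && python3 -m handwheel path.dat 50
echo '{"motion": [[0, 0, 0, 0, 0, 0, 0.9], [0, 0, 0, 0, 0, -0.05, 1], [0, 0, 0, 0, 0, -0.08, 1], [0, 0, 0, 0, 0, -0.08, 1], [0, 0, 0, 0, 0, -0.08, 1]]}' > path.dat && python3 -m handwheel path.dat
echo '{"motion": [[0, 0, 0, -0.062, 0.032, 0, 1], [0, 0, 0, -0.062, 0.032, 0, 1], [0, 0, 0, -0.062, 0.032, 0, 1], [0, 0, 0, -0.062, 0.032, 0, 1], [0, 0, 0, -0.062, 0.032, 0, 1]]}' > path.dat && python3 -m handwheel path.dat
echo '{"motion": [[0, 0, 0, -0.062, 0.032, 0, 1], [0, 0, 0, -0.062, 0.032, 0, 1], [0, 0, 0, -0.062, 0.032, 0, 1], [0, 0, 0, -0.062, 0.032, 0, 1], [0, 0, 0, -0.062, 0.032, 0, 1]]}' > path.dat && python3 -m handwheel path.dat
echo '{"motion": [[0, 0, 0, -0.062, 0.032, 0, 1], [0, 0, 0, -0.062, 0.032, 0, 1], [0, 0, 0, -0.06, 0.032, 0, 1], [0, 0, 0, 0, 0, 0, 1], [0, 0, 0, 0, 0, 0, 1]]}' > path.dat && python3 -m handwheel path.dat
python3 - <<'E'
from h import *
p=cams.camera_params('wrist');im=cams.grab_frame('wrist')[:,:,::-1].copy()
a=np.linspace(0,2*np.pi,60)
for x,y,z,rr in((663.8,-156.3,110,31),):
    q=proj('wrist',np.c_[x+rr*np.cos(a),y+rr*np.sin(a),0*a+z],p);cv2.polylines(im,[np.int32(q)],True,(255,0,255),1)
b=cams.grab_frame('top')[:,:,::-1]
cv2.imwrite('pics/m6.png',np.hstack([im[120:420,120:520],cv2.resize(b[160:340,130:370],(400,300))]))
E
```

```text
clock: 15.35
eef_pos: [455.5, 245.7, 69.8]
tcp_rot: [3.142, -0.0, 1.571]
contact_force: [-0.3, -0.2, 0.5]
opening: 0.81
grasp_force: 0.0
clock: 15.77
eef_pos: [454.9, 245.4, 216.3]
tcp_rot: [-3.141, 0.001, 1.571]
contact_force: [-0.1, 0.3, -0.1]
opening: 1.001
grasp_force: 0.0
clock: 16.18
eef_pos: [535.9, 89.2, 215.1]
tcp_rot: [3.141, -0.0, 1.571]
contact_force: [0.9, 0.3, -0.7]
opening: 1.003
grasp_force: 0.0
clock: 16.6
eef_pos: [615.8, -66.0, 214.8]
tcp_rot: [-3.141, -0.0, 1.571]
contact_force: [1.2, 0.9, -0.6]
opening: 0.995
grasp_force: 0.0
clock: 17.02
eef_pos: [663.5, -157.8, 214.2]
tcp_rot: [-3.141, -0.0, 1.568]
contact_force: [-0.9, 0.6, -0.4]
opening: 1.0
grasp_force: 0.0
```

View pics/m6.png

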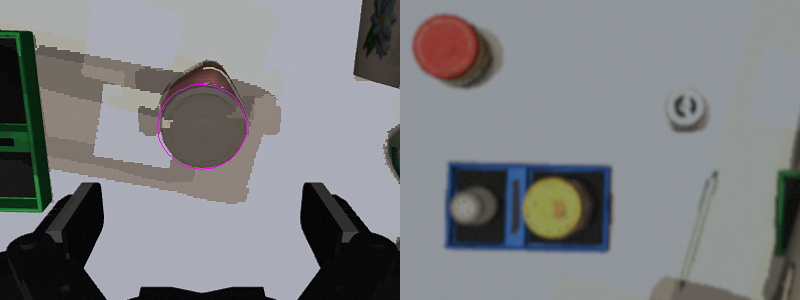

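The white lid lies on its predicted circle, and the salt shaker stands in the blue small pocket. Grasping.

To row units: 40 mm / 500 = 0.08, 36 mm / 500 = 0.072.

```bash
echo '{"motion": [[0, 0, 0, 0.002, 0, 0.07, 1], [0, 0, 0, 0, 0, 0.08, 1], [0, 0, 0, 0, 0, 0.072, 1], [0, 0, 0, 0, 0, 0.038, 1], [0, 0, 0, 0, 0, 0.01, 1]]}' > path.dat && python3 -m handwheel path.dat 50
echo '{"motion": [[0, 0, 0, 0, 0, 0, 1], [0, 0, 0, 0, 0, 0, 0.8], [0, 0, 0, 0, 0, 0, 0.7], [0, 0, 0, 0, 0, 0, 0.5], [0, 0, 0, 0, 0, 0, 0.5]]}' > path.dat && python3 -m handwheel path.dat
echo '{"motion": [[0, 0, 0, 0, 0, 0, 0.3], [0, 0, 0, 0, 0, 0, 0.3], [0, 0, 0, 0, 0, 0, 0.3], [0, 0, 0, 0, 0, 0, 0.3], [0, 0, 0, 0, 0, 0, 0.3]]}' > path.dat && python3 -m handwheel path.dat
```

```text
clock: 17.53
eef_pos: [660.2, -153.1, 75.8]
tcp_rot: [-3.135, -0.002, 1.572]
contact_force: [-0.7, 0.0, -0.7]
opening: 0.997
grasp_force: 0.0
clock: 17.95
eef_pos: [665.0, -155.2, 82.5]
tcp_rot: [3.138, 0.0, 1.571]
contact_force: [-0.1, 2.4, 7.7]
opening: 0.814
grasp_force: 58.5
clock: 18.37
eef_pos: [665.0, -155.2, 82.4]
tcp_rot: [3.138, 0.0, 1.571]
contact_force: [0.1, 2.6, 7.6]
opening: 0.812
grasp_force: 58.5
```

The opening (0.81, about 69 mm) is more than the given 62 mm. I'll do a test lift and look.

To row units: -5 mm / 500 = -0.01, -3 mm / 500 = -0.006.

```bash
echo '{"motion": [[0, 0, 0, 0, 0, -0.006, 0.3], [0, 0, 0, 0, 0, -0.01, 0.3], [0, 0, 0, 0, 0, -0.01, 0.3], [0, 0, 0, 0, 0, 0, 0.3], [0, 0, 0, 0, 0, 0, 0.3]]}' > path.dat && python3 -m handwheel path.dat
python3 - <<'E'
from h import *
b=cams.grab_frame('scene')[:,:,::-1];w=cams.grab_frame('wrist')[:,:,::-1]
cv2.imwrite('pics/m7.png',np.hstack([cv2.resize(b[200:350,180:380],(400,300)),w[180:480,120:520]]))
E
```

```text
clock: 18.78
eef_pos: [663.5, -155.4, 93.3]
tcp_rot: [3.141, 0.0, 1.571]
contact_force: [0.0, -0.0, -3.0]
opening: 0.808
grasp_force: 57.8
```

View pics/m7.png

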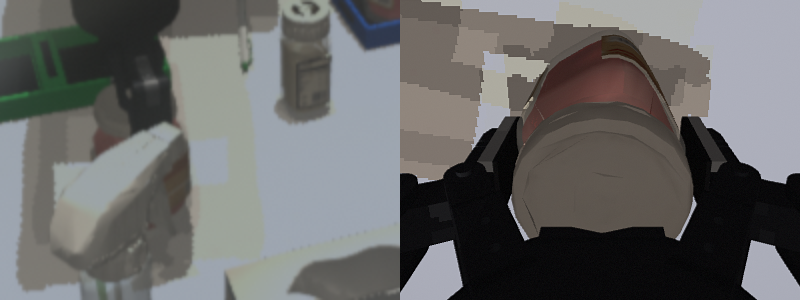

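The jar is faceted and gripped near its corners, which explains the wide opening. It's upright and held. Lift and carry.

To row units: -20 mm / 500 = -0.04, -15 mm / 500 = -0.03.

```bash
echo '{"motion": [[0, 0, 0, 0, 0, -0.024, 0.3], [0, 0, 0, 0, 0, -0.04, 0.3], [0, 0, 0, 0, 0, -0.04, 0.3], [0, 0, 0, 0, -0.01, -0.016, 0.3], [0, 0, 0, 0.004, -0.03, 0, 0.3]]}' > path.dat && python3 -m handwheel path.dat 75
echo '{"motion": [[0, 0, 0, 0.004, -0.05, 0, 0.3], [0, 0, 0, 0.004, -0.064, 0, 0.3], [0, 0, 0, 0.006, -0.068, 0, 0.3], [0, 0, 0, 0.006, -0.068, 0, 0.3], [0, 0, 0, 0.006, -0.06, 0, 0.3]]}' > path.dat && python3 -m handwheel path.dat
echo '{"motion": [[0, 0, 0, 0.004, -0.04, 0, 0.3], [0, 0, 0, 0.002, -0.022, 0, 0.3], [0, 0, 0, 0, -0.01, 0, 0.3], [0, 0, 0, 0, 0, 0, 0.3], [0, 0, 0, 0, 0, 0, 0.3]]}' > path.dat && python3 -m handwheel path.dat
```

```text
clock: 19.3
eef_pos: [646.2, -154.0, 156.1]
tcp_rot: [3.135, 0.002, 1.571]
contact_force: [0.3, -0.5, -3.4]
opening: 0.801
grasp_force: 87.0
clock: 19.72
eef_pos: [485.6, -139.9, 152.7]
tcp_rot: [-3.141, -0.0, 1.571]
contact_force: [-0.5, 0.1, -3.9]
opening: 0.801
grasp_force: 86.9
clock: 20.13
eef_pos: [453.8, -137.7, 153.4]
tcp_rot: [3.14, 0.001, 1.571]
contact_force: [0.6, 0.2, -3.6]
opening: 0.802
grasp_force: 86.9
```

```bash
echo '{"motion": [[0, 0, 0, 0, 0, 0.03, 0.3], [0, 0, 0, 0, 0, 0.04, 0.3], [0, 0, 0, 0, 0, 0.03, 0.3], [0, 0, 0, 0, 0, 0.014, 0.3], [0, 0, 0, 0, 0, 0, 0.3]]}' > path.dat && python3 -m handwheel path.dat
echo '{"motion": [[0, 0, 0, 0, 0, 0.004, 0.3], [0, 0, 0, 0, 0, 0.002, 0.3], [0, 0, 0, 0, 0, 0.002, 0.3], [0, 0, 0, 0, 0, 0, 0.3], [0, 0, 0, 0, 0, 0, 0.3]]}' > path.dat && python3 -m handwheel path.dat
echo '{"motion": [[0, 0, 0, 0, 0, 0.002, 0.3], [0, 0, 0, 0, 0, 0.001, 0.3], [0, 0, 0, 0, 0, 0, 0.3], [0, 0, 0, 0, 0, 0, 0.3], [0, 0, 0, 0, 0, 0, 0.3]]}' > path.dat && python3 -m handwheel path.dat
```

```text
clock: 20.55
eef_pos: [452.6, -137.2, 94.5]
tcp_rot: [-3.14, -0.001, 1.571]
contact_force: [-1.3, 0.8, -3.5]
opening: 0.801
grasp_force: 86.9
clock: 20.97
eef_pos: [452.7, -137.4, 92.3]
tcp_rot: [3.141, 0.0, 1.571]
contact_force: [0.3, -0.4, -2.7]
opening: 0.803
grasp_force: 86.9
clock: 21.38
eef_pos: [452.4, -137.3, 90.4]
tcp_rot: [3.142, 0.0, 1.571]
contact_force: [-0.4, 0.3, -2.8]
opening: 0.8
grasp_force: 86.9
```

To row units: 1 mm / 500 = 0.002, 0.5 mm / 500 = 0.001.

```bash
echo '{"motion": [[0, 0, 0, 0, 0, 0.002, 0.3], [0, 0, 0, 0, 0, 0.001, 0.3], [0, 0, 0, 0, 0, 0, 0.3], [0, 0, 0, 0, 0, 0, 0.3], [0, 0, 0, 0, 0, 0, 0.3]]}' > path.dat && python3 -m handwheel path.dat
echo '{"motion": [[0, 0, 0, 0, 0, 0.0012, 0.3], [0, 0, 0, 0, 0, 0, 0.3], [0, 0, 0, 0, 0, 0, 0.3], [0, 0, 0, 0, 0, 0, 0.3]]}' > path.dat && python3 -m handwheel path.dat
```

```text
clock: 21.8
eef_pos: [452.4, -137.3, 88.9]
tcp_rot: [-3.142, -0.0, 1.571]
contact_force: [-0.4, -0.2, -2.8]
opening: 0.796
grasp_force: 87.0
clock: 22.13
eef_pos: [452.4, -137.3, 88.8]
tcp_rot: [3.142, -0.0, 1.571]
contact_force: [-2.8, 2.2, 6.4]
opening: 0.8
grasp_force: 88.1
```

Contact. Release, rise, go to the spice jar.

To row units: -0.3 mm / 500 = -0.0006.

```bash
echo '{"motion": [[0, 0, 0, 0, 0, -0.0006, 0.82], [0, 0, 0, 0, 0, 0, 0.86], [0, 0, 0, 0, 0, 0, 0.92], [0, 0, 0, 0, 0, 0, 1], [0, 0, 0, 0, 0, 0, 1]]}' > path.dat && python3 -m handwheel path.dat 25
echo '{"motion": [[0, 0, 0, 0, 0, 0, 1], [0, 0, 0, 0, 0, 0, 1], [0, 0, 0, 0, 0, -0.04, 1], [0, 0, 0, 0, 0, -0.07, 1], [0, 0, 0, 0, 0, -0.08, 1]]}' > path.dat && python3 -m handwheel path.dat
echo '{"motion": [[0, 0, 0, 0.04, 0.03, -0.05, 1], [0, 0, 0, 0.066, 0.048, 0, 1], [0, 0, 0, 0.066, 0.048, 0, 1], [0, 0, 0, 0.066, 0.048, 0, 1], [0, 0, 0, 0.066, 0.05, 0, 1]]}' > path.dat && python3 -m handwheel path.dat
echo '{"motion": [[0, 0, 0, 0, 0, 0, 1], [0, 0, 0, 0, 0, 0, 1], [0, 0, 0, 0, 0, 0, 1]]}' > path.dat && python3 -m handwheel path.dat
python3 - <<'E'
from h import *
p=cams.camera_params('wrist');im=cams.grab_frame('wrist')[:,:,::-1].copy();print(r.sense()['eef_pos'])
a=np.linspace(0,2*np.pi,60)
for x,y,z,rr in((564.8,14.5,105,20.5),(564.8,14.5,0,20.5)):
    q=proj('wrist',np.c_[x+rr*np.cos(a),y+rr*np.sin(a),0*a+z],p);cv2.polylines(im,[np.int32(q)],True,(255,0,255),1)
b=cams.grab_frame('scene')[:,:,::-1]
cv2.imwrite('pics/m8.png',np.hstack([im[120:420,120:520],cv2.resize(b[160:310,120:320],(400,300))]))
E
```

```text
clock: 22.55
eef_pos: [452.6, -137.4, 88.6]
tcp_rot: [3.141, 0.0, 1.571]
contact_force: [0.0, -0.2, 0.9]
opening: 1.0
grasp_force: 0.0
clock: 22.97
eef_pos: [450.9, -136.8, 183.1]
tcp_rot: [-3.137, -0.001, 1.571]
contact_force: [0.7, -0.7, -0.0]
opening: 1.001
grasp_force: 0.0
clock: 23.38
eef_pos: [565.2, 16.4, 209.0]
tcp_rot: [3.141, 0.0, 1.57]
contact_force: [0.4, 0.2, -0.7]
opening: 0.994
grasp_force: 0.0
clock: 23.63
eef_pos: [563.8, 14.8, 208.1]
tcp_rot: [-3.14, 0.0, 1.572]
contact_force: [-0.4, -0.4, 0.0]
opening: 0.999
grasp_force: 0.0
[563.58145423  14.19868641 208.23638992]
```

View pics/m8.png

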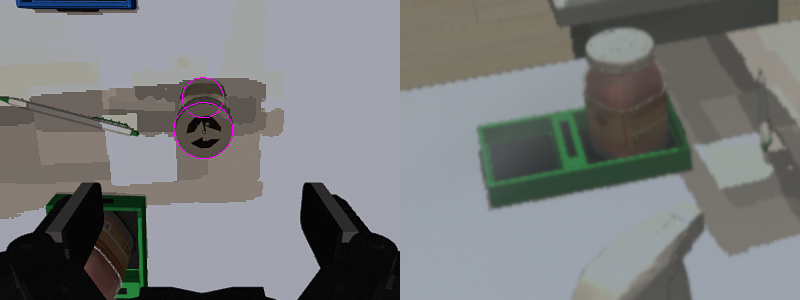

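The white-lid jar stands upright in the green large pocket, and the spice cap lies on its predicted circle. Grasping.

To row units: 40 mm / 500 = 0.08, 35 mm / 500 = 0.07.

```bash
echo '{"motion": [[0, 0, 0, 0, 0.002, 0.07, 1], [0, 0, 0, 0, 0, 0.08, 1], [0, 0, 0, 0, 0, 0.07, 1], [0, 0, 0, 0, 0, 0.038, 1], [0, 0, 0, 0, 0, 0.01, 1]]}' > path.dat && python3 -m handwheel path.dat 30
echo '{"motion": [[0, 0, 0, 0, 0, 0, 1], [0, 0, 0, 0, 0, 0, 0.62], [0, 0, 0, 0, 0, 0, 0.58], [0, 0, 0, 0, 0, 0, 0.52], [0, 0, 0, 0, 0, 0, 0.5]]}' > path.dat && python3 -m handwheel path.dat
echo '{"motion": [[0, 0, 0, 0, 0, 0, 0.4], [0, 0, 0, 0, 0, 0, 0.3], [0, 0, 0, 0, 0, 0, 0.3], [0, 0, 0, 0, 0, 0, 0.3], [0, 0, 0, 0, 0, 0, 0.3]]}' > path.dat && python3 -m handwheel path.dat
echo '{"motion": [[0, 0, 0, 0, 0, -0.006, 0.3], [0, 0, 0, 0, 0, -0.01, 0.3], [0, 0, 0, 0, 0, -0.01, 0.3], [0, 0, 0, 0, 0, 0, 0.3], [0, 0, 0, 0, 0, 0, 0.3]]}' > path.dat && python3 -m handwheel path.dat
```

```text
clock: 24.15
eef_pos: [562.4, 13.5, 71.3]
tcp_rot: [-3.136, 0.0, 1.569]
contact_force: [-1.3, -0.2, -0.6]
opening: 0.999
grasp_force: 0.0
clock: 24.57
eef_pos: [566.3, 14.6, 76.0]
tcp_rot: [3.139, -0.0, 1.571]
contact_force: [-0.7, 0.6, -0.4]
opening: 0.499
grasp_force: 0.1
clock: 24.98
eef_pos: [566.1, 14.7, 75.9]
tcp_rot: [3.14, 0.0, 1.571]
contact_force: [-1.9, -1.0, 8.7]
opening: 0.468
grasp_force: 29.3
clock: 25.4
eef_pos: [565.7, 14.7, 88.1]
tcp_rot: [3.141, -0.0, 1.571]
contact_force: [0.6, -0.0, -0.1]
opening: 0.465
grasp_force: 30.3
```

Units first: shifts go in shares of 500 mm and turns go in shares of 180 degrees. So -35 mm / 500 = -0.07, -32 mm / 500 = -0.064.

```bash
echo '{"motion": [[0, 0, 0, 0, 0, -0.04, 0.3], [0, 0, 0, 0, 0, -0.064, 0.3], [0, 0, 0, 0, 0, -0.07, 0.3], [0, 0, 0, 0, 0, -0.05, 0.3], [0, 0, 0, -0.03, -0.014, -0.02, 0.3]]}' > path.dat && python3 -m handwheel path.dat
echo '{"motion": [[0, 0, 0, -0.05, -0.022, 0, 0.3], [0, 0, 0, -0.066, -0.03, 0, 0.3], [0, 0, 0, -0.066, -0.03, 0, 0.3], [0, 0, 0, -0.066, -0.03, 0, 0.3], [0, 0, 0, -0.066, -0.03, 0, 0.3]]}' > path.dat && python3 -m handwheel path.dat
echo '{"motion": [[0, 0, 0, -0.066, -0.03, 0, 0.3], [0, 0, 0, -0.05, -0.024, 0, 0.3], [0, 0, 0, -0.028, -0.014, 0, 0.3], [0, 0, 0, -0.012, -0.006, 0, 0.3], [0, 0, 0, 0, 0, 0, 0.3]]}' > path.dat && python3 -m handwheel path.dat
echo '{"motion": [[0, 0, 0, 0, 0, 0, 0.3], [0, 0, 0, 0, 0, 0, 0.3]]}' > path.dat && python3 -m handwheel path.dat
python3 - <<'E'
from h import *
b=cams.grab_frame('scene')[:,:,::-1];print(r.sense()['eef_pos'])
cv2.imwrite('pics/m9.png',cv2.resize(b[90:270,100:340],(800,600)))
E
```

```text
clock: 25.82
eef_pos: [561.1, 1.1, 213.6]
tcp_rot: [3.135, -0.001, 1.572]
contact_force: [1.0, -0.2, -0.6]
opening: 0.464
grasp_force: 30.6
clock: 26.23
eef_pos: [486.3, -158.4, 209.5]
tcp_rot: [-3.141, -0.0, 1.571]
contact_force: [-0.1, 0.1, -0.8]
opening: 0.469
grasp_force: 30.6
clock: 26.65
eef_pos: [449.8, -236.2, 209.4]
tcp_rot: [-3.141, -0.0, 1.569]
contact_force: [0.8, 0.8, 0.1]
opening: 0.465
grasp_force: 30.6
clock: 26.82
eef_pos: [450.9, -234.4, 209.5]
tcp_rot: [3.142, -0.0, 1.571]
contact_force: [0.0, -0.3, -1.0]
opening: 0.468
grasp_force: 30.6
[ 450.89892867 -234.30929366  209.51419718]
```

View pics/m9.png

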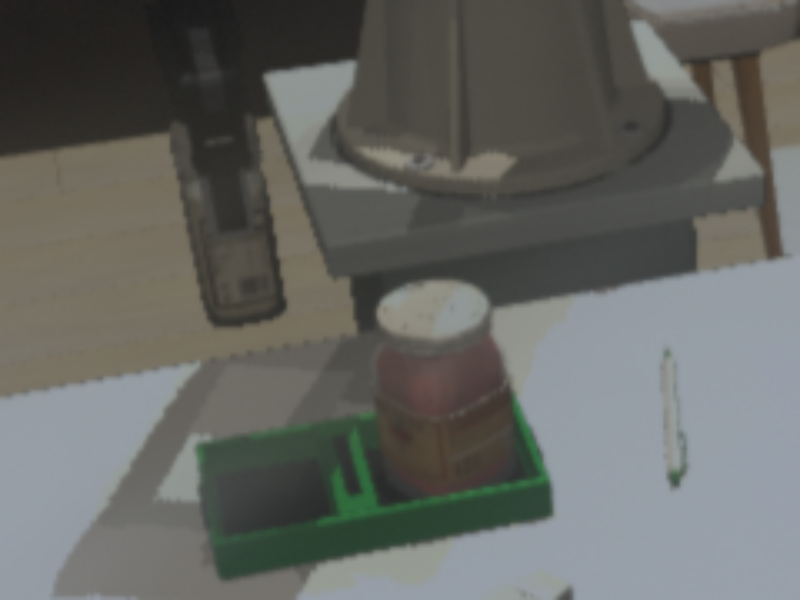

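The spice jar hangs upright above the green small pocket. Lower to about 84 mm, then small steps.

To row units: 36 mm / 500 = 0.072, 30 mm / 500 = 0.06.

```bash
echo '{"motion": [[0, 0, 0, 0, 0, 0.06, 0.3], [0, 0, 0, 0, 0, 0.072, 0.3], [0, 0, 0, 0, 0, 0.06, 0.3], [0, 0, 0, 0, 0, 0.036, 0.3], [0, 0, 0, 0, 0, 0.016, 0.3]]}' > path.dat && python3 -m handwheel path.dat
echo '{"motion": [[0, 0, 0, 0, 0, 0.002, 0.3], [0, 0, 0, 0, 0, 0.002, 0.3], [0, 0, 0, 0, 0, 0, 0.3], [0, 0, 0, 0, 0, 0, 0.3], [0, 0, 0, 0, 0, 0, 0.3]]}' > path.dat && python3 -m handwheel path.dat
echo '{"motion": [[0, 0, 0, 0, 0, 0.002, 0.3], [0, 0, 0, 0, 0, 0.001, 0.3], [0, 0, 0, 0, 0, 0, 0.3], [0, 0, 0, 0, 0, 0, 0.3], [0, 0, 0, 0, 0, 0, 0.3]]}' > path.dat && python3 -m handwheel path.dat
```

```text
clock: 27.28
eef_pos: [449.4, -233.5, 84.9]
tcp_rot: [-3.138, -0.002, 1.572]
contact_force: [0.6, 0.2, -0.5]
opening: 0.47
grasp_force: 30.6
clock: 27.7
eef_pos: [451.2, -235.6, 86.7]
tcp_rot: [3.14, 0.001, 1.571]
contact_force: [-0.0, 0.6, -0.1]
opening: 0.465
grasp_force: 30.6
clock: 28.12
eef_pos: [450.4, -235.3, 84.1]
tcp_rot: [3.142, 0.0, 1.571]
contact_force: [0.7, 0.6, -1.4]
opening: 0.468
grasp_force: 30.6
```

To row units: 1 mm / 500 = 0.002, 0.6 mm / 500 = 0.0012.

```bash
echo '{"motion": [[0, 0, 0, 0, 0, 0.002, 0.3], [0, 0, 0, 0, 0, 0.0012, 0.3], [0, 0, 0, 0, 0, 0, 0.3], [0, 0, 0, 0, 0, 0, 0.3], [0, 0, 0, 0, 0, 0, 0.3]]}' > path.dat && python3 -m handwheel path.dat
echo '{"motion": [[0, 0, 0, 0, 0, 0.001, 0.3], [0, 0, 0, 0, 0, 0, 0.3], [0, 0, 0, 0, 0, 0, 0.3], [0, 0, 0, 0, 0, 0, 0.3]]}' > path.dat && python3 -m handwheel path.dat
```

```text
clock: 28.53
eef_pos: [450.4, -235.3, 82.4]
tcp_rot: [-3.141, -0.0, 1.571]
contact_force: [-0.0, 0.7, 0.2]
opening: 0.469
grasp_force: 30.6
clock: 28.87
eef_pos: [450.5, -235.3, 82.0]
tcp_rot: [3.141, 0.0, 1.571]
contact_force: [0.1, 1.0, -0.7]
opening: 0.466
grasp_force: 30.7
```

To row units: 0.6 mm / 500 = 0.0012.

```bash
echo '{"motion": [[0, 0, 0, 0, 0, 0.0012, 0.3], [0, 0, 0, 0, 0, 0, 0.3], [0, 0, 0, 0, 0, 0, 0.3], [0, 0, 0, 0, 0, 0, 0.3]]}' > path.dat && python3 -m handwheel path.dat
```

```text
clock: 29.2
eef_pos: [450.5, -235.4, 82.0]
tcp_rot: [3.141, 0.0, 1.571]
contact_force: [-3.4, 0.5, 8.3]
opening: 0.467
grasp_force: 31.3
```

Contact. Release, rise, clear the view, and check.

To row units: -0.4 mm / 500 = -0.0008.

```bash
echo '{"motion": [[0, 0, 0, 0, 0, -0.0008, 0.48], [0, 0, 0, 0, 0, 0, 0.52], [0, 0, 0, 0, 0, 0, 0.6], [0, 0, 0, 0, 0, 0, 0.8], [0, 0, 0, 0, 0, 0, 0.9]]}' > path.dat && python3 -m handwheel path.dat
echo '{"motion": [[0, 0, 0, 0, 0, 0, 0.95], [0, 0, 0, 0, 0, -0.05, 1], [0, 0, 0, 0, 0, -0.08, 1], [0, 0, 0, 0, 0, -0.08, 1], [0, 0, 0, 0, 0, -0.08, 1]]}' > path.dat && python3 -m handwheel path.dat
echo '{"motion": [[0, 0, 0, -0.06, -0.02, 0, 1], [0, 0, 0, -0.06, -0.02, 0, 1], [0, 0, 0, -0.06, -0.02, 0, 1], [0, 0, 0, -0.06, -0.02, 0, 1], [0, 0, 0, -0.06, -0.02, 0, 1]]}' > path.dat && python3 -m handwheel path.dat
echo '{"motion": [[0, 0, 0, -0.06, -0.02, 0, 1], [0, 0, 0, -0.06, -0.02, 0, 1], [0, 0, 0, -0.06, -0.02, 0, 1], [0, 0, 0, 0, 0, 0, 1], [0, 0, 0, 0, 0, 0, 1]]}' > path.dat && python3 -m handwheel path.dat
python3 - <<'E'
from h import *
b=cams.grab_frame('scene')[:,:,::-1];t=cams.grab_frame('top')[:,:,::-1];print(r.sense()['eef_pos'])
cv2.imwrite('pics/m10.png',np.vstack([cv2.resize(b[130:280,140:540],(800,300)),cv2.resize(t[180:330,110:510],(800,300))]))
E
```

```text
clock: 29.62
eef_pos: [450.4, -235.3, 81.7]
tcp_rot: [-3.142, -0.0, 1.571]
contact_force: [-0.2, 0.3, 0.2]
opening: 0.863
grasp_force: 0.0
clock: 30.03
eef_pos: [449.9, -235.0, 228.2]
tcp_rot: [-3.141, -0.001, 1.571]
contact_force: [1.1, -0.9, 0.5]
opening: 1.002
grasp_force: 0.0
clock: 30.45
eef_pos: [399.7, -386.6, 227.0]
tcp_rot: [3.141, 0.0, 1.571]
contact_force: [1.3, -0.4, 0.0]
opening: 0.999
grasp_force: 0.0
clock: 30.87
eef_pos: [369.6, -476.3, 226.4]
tcp_rot: [-3.141, -0.0, 1.568]
contact_force: [-0.6, 0.1, -0.2]
opening: 0.997
grasp_force: 0.0
[ 370.31293361 -474.50512354  226.41364186]
```

View pics/m10.png

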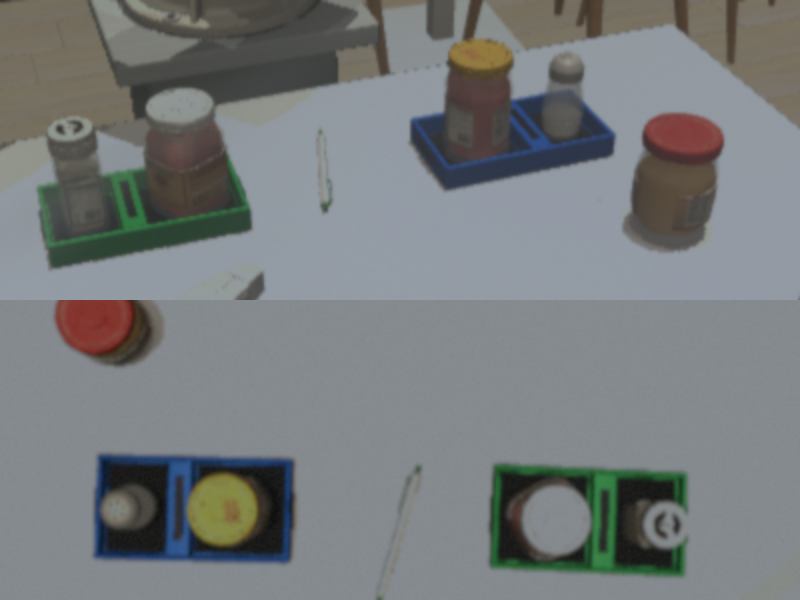

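All four things stand upright in the right pockets: in the top half of the picture, spice and white in green, yellow and salt in blue. The honey jar hasn't moved, at about (97,320) in the lower half, and the offset of the spice cap there matches parallax.

```bash
python3 -c "
from rig import r
print(r.sign_off())"
```

```text
the job is handed in; nothing more can be done
None
```

The job is handed in: both caddies are made up as asked, all four items stand upright in their pockets, the honey jar was left untouched, and it took about 31 s of the 99 s allowed.

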